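# Find the canister with the steel bushing by its weight

### The job

One of the two identical closed canisters on the bench holds a heavy steel bushing, the other only a light plastic plug, and nothing but their weight tells which. Lift them in turn to feel which is heavier, leave the lighter one standing fully home in either pocket of the wooden rack, and finish holding the heavier one still and upright in the gripper over the middle of the tray of nuts, well clear above it, ready to be taken: do not put it down or let go. Never tip the canisters over, and do not disturb the roll of tape or the pliers.

Things in the scene. Friction and masses are not known exactly. Their poses are not given: they have to be found in the camera images.
- canister_1_center (a point): closed upright loose canister, grey straight body 50 mm across, ribbed blue lid 52 mm across (top 21 mm), 90 mm tall; looks just like the other, and either may be the heavy one. With its content (1 mm of play) the heavy one weighs 0.5 to 0.7 kg, the light one 0.15 to 0.2 kg. This point is its centre, on the axis, 45 mm above its underside; z points up to the lid
- canister_2_center (a point): closed upright loose canister, grey straight body 50 mm across, ribbed blue lid 52 mm across (top 21 mm), 90 mm tall; looks just like the other, and either may be the heavy one. With its content (1 mm of play) the heavy one weighs 0.5 to 0.7 kg, the light one 0.15 to 0.2 kg. This point is its centre, on the axis, 45 mm above its underside; z points up to the lid
- pocket_1 (a point): floor centre of one of the two round pockets, 94 mm apart, in a fixed pale wooden block 85 x 190 mm, 26 mm high, with a steel foot 3 mm high at each end. Pocket 55 mm across, 18 mm deep, 2 mm chamfer, floor 8 mm above the bench. z up, y along the row from pocket 1 to 2. A canister fits with 2.5 mm to spare all round; seated, its centre is 45 mm above this point
- pocket_2 (a point): centre of the floor of the rack's other pocket, same size and axes as pocket_1
- tray_center (a point): fixed small pale metal tray with nuts in it, 91 mm (its x) by 126 mm (its y), 30 mm high; this point is at its middle, level with the rim, 30 mm above the bench. Between rack and tray, the ring of a fixed magnifier lamp overhangs the bench 0.41 m up, from 0.65 m ahead of the robot outwards: swing round nearer the robot, or the wrist may strike it
- tape: loose roll of black tape, 113 mm across, 48 mm high, lying flat; origin under its centre; a bystander to be left alone
- pliers: loose pliers with black handles, 165 mm long (along their y), 47 mm wide, 14 mm high, lying flat; origin under their centre; a bystander to be left alone
Not all that is in view belongs to the job. Leave any green, orange or yellow look-alike of the part that bears canister_1_center alone.

How it is judged:
On the way:
1. a canister stands fully home in a pocket of the rack, let go (((((horizontal distance between canister_1_center and pocket_1 below 0.006 m and z of canister_1_center in the frame of pocket_1 below 0.049 m) or (horizontal distance between canister_1_center and pocket_2 below 0.006 m and z of canister_1_center in the frame of pocket_2 below 0.049 m)) and angle between canister_1_center's own z axis and vertical below 0.1 rad and contact force between the fingers and canister_1 below 0.1 N) or (((horizontal distance between canister_2_center and pocket_1 below 0.006 m and z of canister_2_center in the frame of pocket_1 below 0.049 m) or (horizontal distance between canister_2_center and pocket_2 below 0.006 m and z of canister_2_center in the frame of pocket_2 below 0.049 m)) and angle between canister_2_center's own z axis and vertical below 0.1 rad and contact force between the fingers and canister_2 below 0.1 N))), for 0.2 s.
At the end, for the whole second after the job is handed in: the lighter canister stands upright in a rack pocket, let go, at rest, within 4 mm of fully down; the heavier is held by the gripper, still, upright within 0.2 rad, not touching the tray, its centre over 0.105 m above the bench and within 45 mm of the tray middle seen from above ((((((horizontal distance between canister_2_center and pocket_1 below 0.006 m and z of canister_2_center in the frame of pocket_1 below 0.049 m) or (horizontal distance between canister_2_center and pocket_2 below 0.006 m and z of canister_2_center in the frame of pocket_2 below 0.049 m)) and angle between canister_2_center's own z axis and vertical below 0.1 rad and contact force between the fingers and canister_2 below 0.1 N) and contact force between canister_2 and rack between 0.7 and 3.3 N and linear speed of each of canister_2, canister_1 below 0.03 m/s and contact force between the fingers and canister_1 above 1 N and height (world z) of canister_1_center above 0.105 m and contact force between canister_1 and tray below 0.05 N and horizontal distance between canister_1_center and tray_center below 0.045 m and angle between canister_1_center's own z axis and vertical below 0.2 rad) or ((((horizontal distance between canister_1_center and pocket_1 below 0.006 m and z of canister_1_center in the frame of pocket_1 below 0.049 m) or (horizontal distance between canister_1_center and pocket_2 below 0.006 m and z of canister_1_center in the frame of pocket_2 below 0.049 m)) and angle between canister_1_center's own z axis and vertical below 0.1 rad and contact force between the fingers and canister_1 below 0.1 N) and contact force between canister_1 and rack between 0.7 and 3.3 N and linear speed of each of canister_1, canister_2 below 0.03 m/s and contact force between the fingers and canister_2 above 1 N and height (world z) of canister_2_center above 0.105 m and contact force between canister_2 and tray below 0.05 N and horizontal distance between canister_2_center and tray_center below 0.045 m and angle between canister_2_center's own z axis and vertical below 0.2 rad))); the arm keeps its last pose, push and grip.
It fails at once if a canister is tipped over (more than 0.7 rad) (angle between any of canister_1_center, canister_2_center's own z axis and vertical above 0.7 rad).
It fails at once if the roll of tape or the pliers are moved more than 30 mm (distance of any of tape, pliers from where it was at the start of the episode above 0.03 m).
It also fails if it takes over 72 s, if anything falls off the work surface, if the arm or the gripper's body presses on something with over 40 N, if the wrist force passes 120 N, or if a joint passes its speed limit or range.

### The arm

A 7-joint arm with a two-finger parallel gripper is mounted at the origin on the work surface; the furniture and walls round the work are solid. World frame = base frame: x ahead of the robot, y to its left, z up, the work surface at z = 0. Lengths are in m, angles in rad, forces in N, time in s.
With the tool pointing down it reaches from about 0.4 to 0.85 m from the base axis. Payload 4.5 kg.
Tool frame: the origin (TCP) lies at the very end of the fingers, on their centre line; the grasp point (between the pads) lies behind it (r.grip_depth is the z of the grasp point in the tool frame, in m); z points along the fingers, y is the direction in which the jaws open and shut (so a half turn about z gives the same grasp; the last joint's range is limited). The gripper opens to 88 mm and grips with 3 to 60 N. Pads are 18 mm wide; open, the fingers measure 123 mm over their backs; the gripper's body (75 mm by 187 mm) begins 45 mm behind the grasp point.
Start: joints at [1.194, 0.689, -0.195, 1.565, 0.157, 0.902, -0.215], TCP at [0.25, -0.573, 0.239] pointing down, gripper open.
Joint ranges: [-3.01, 3.01], [-0.46, 2.08], [-1.47, 1.51], [0.13, 2.56], [-1, 4.14], [0.04, 2.09], [-2.66, 2.66]. Speed limits (rad/s): [2.57, 2.57, 3.14, 3.14, 3.14, 3.14, 3.14].

### API

Orientations are given as a unit quaternion [x, y, z, w].
In Python, from plant import sensors, cams, r gives the robot as it stands. The module is installed in compiled form; this text tells all that it offers.
- The arm moves only by the tool drive_tool, never from a script. Its argument "series" is a list that holds one entry, the list of rows, each a list of 5 numbers: the shift along the world's x, y, z in mm, then the turn about the world's z in rad, then the finger opening in mm, from 0 to 88.1. A call has 1 to 10 rows; each row shifts and turns the commanded pose from where the row before left it; what a row does not reach is not made up. A row lasts 1/10 s, in which the tool goes at most 50 mm and 8.59 degrees, less where a joint would pass 70% of its speed; a pose out of reach is approached as far as the arm can. A call with a gripper value outside its range is refused whole. The fingers move at their own pace and stop on an object; "force" is the grip in N (left out, the last holds). Time passes only in rows, so rows that do not move let the fingers close. It gives the time, the measured TCP pose, the force and the opening at its end, in the units of the state.
- sensors.get_state(): the state, without advancing time (a new reading comes with each control period).
- cams.snapshot(name): name is "scene" or "top"; returns the picture (480x640x3 uint8, blue, green, red); there is no depth.
- cams.camera_model(name): a dict with "fx", "fy", "cx", "cy" (pixels), "distortion" ([k1, k2, p1, p2, k3] as OpenCV has them; the pictures are not rectified), "camera_from_world" (4x4, takes a point from world to camera coordinates). Camera axes: x right, y down, z forward; pixel columns grow to the right and rows downward; lengths in m; the calibration is good to about 2 mm. A picture is of the moment at which its call begins. camera_model takes no time and is no camera call.
- r.finish_job(): hands the job in, once; it reports no verdict.
Trained networks look in the newest picture that a camera, given by its name, has taken for a name from the list of things; names that differ only in an ending like _2 or _b are one class to them, and where a whole thing is asked for, a point or a joint stands for the part that bears it (a point fixed in the world has none). Each returns a list of dicts, best first, with "confidence" (0 to 1); they miss things now and then, are a little off and sometimes report something else, mostly with a low value. They report only what shows in the picture. A call takes as long as a camera call. They do not tell look-alikes from the thing itself.
- cams.trace(camera, name): "mask" (480x640 bool, what is visible of it) and "at" ([column, row] in pixels, amid what is visible of it).
- cams.mark_of(camera, name): "at" ([column, row] in pixels: a listed point, or the origin of a listed thing).
The state is a dict: "clock": time; "q": joint angles; "qd": joint speeds; "joint_torque": joint torques, N m; "tool_pos": TCP position; "eef_rot": TCP orientation; "contact_force": force on the tool from outside, world axes, zero at the start; "moment": the same for the moment, N m; "opening": opening from 0.0 (shut) to 1.0 (fully open).
Only numpy, scipy, OpenCV 4.12 (cv2) and the standard library are available. Lean on these libraries where they do the work, as an engineer would, in place of code of your own. Each camera call takes 0.05 s, during which the arm holds its last target.

## Working session

There is one attempt and no reset: what is moved stays moved. The work goes in short steps, Python scripts to look and compute and a tool call to move; the robot and the scene stay as the last step left them, time stands still between calls to the robot, and variables do not carry over. Pictures are saved under pics/ and viewed, and the job is handed in when it is done.

Besides the shell and the picture viewer there is one more tool, called as name(argument=value, ...), one argument or row to a line, values as JSON. drive_tool: Moves the arm, as the interface text tells. Its arguments: {"type":"object","properties":{"series":{"type":"array","items":{"type":"array","items":{"type":"array","items":{"type":"number"}}}},"force":{"type":"number"}},"required":["series"]}

```bash
mkdir -p pics; cat > h.py <<'E'
import numpy as np,cv2
from plant import sensors,cams,r
def ray(cam,px):
    m=cams.camera_model(cam);K=np.array([[m['fx'],0,m['cx']],[0,m['fy'],m['cy']],[0,0,1]])
    T=np.array(m['camera_from_world']);u=cv2.undistortPoints(np.array([[px]],float),K,np.array(m['distortion'],float))[0,0]
    R=T[:3,:3];return -R.T@T[:3,3],R.T@np.array([u[0],u[1],1])
def at_z(cam,px,z):
    o,d=ray(cam,px);return o+d*(z-o[2])/d[2]
def proj(cam,p):
    m=cams.camera_model(cam);K=np.array([[m['fx'],0,m['cx']],[0,m['fy'],m['cy']],[0,0,1]])
    T=np.array(m['camera_from_world']);
    return cv2.projectPoints(np.atleast_2d(np.array(p,float)),cv2.Rodrigues(T[:3,:3])[0],T[:3,3],K,np.array(m['distortion'],float))[0][:,0]
E
python3 - <<'E'
from h import *
print(r.grip_depth)
s=sensors.get_state();print(s)
for c in("scene","top"):
    im=cams.snapshot(c);cv2.imwrite(f'pics/{c}0.png',im)
    m=cams.camera_model(c);print(c,ray(c,[320,240]))
    for n,z in(("canister_1_center",.045),("pocket_1",.008),("pocket_2",.008),("tray_center",.03),("tape",0),("pliers",0)):
        for d in cams.mark_of(c,n): print(c,n,np.round(d['at'],1),round(d['confidence'],2),np.round(at_z(c,d['at'],z),4))
E
```

```text
-0.0187
{'clock': 0.0, 'q': array([ 1.19380146,  0.69000557, -0.19450309,  1.56633056,  0.1573188 ,
        0.90249137, -0.21512026]), 'qd': array([-0.00063679, -0.00043817,  0.00012903, -0.00066813, -0.00074504,
        0.00084759,  0.00016727]), 'joint_torque': array([-6.37771045e-04, -5.27567339e+01, -1.26702189e+00, -1.53426164e+01,
       -5.26680239e-02,  6.67949935e-03,  1.77670208e-04]), 'tool_pos': array([ 0.24928153, -0.57245201,  0.23789988]), 'eef_rot': array([ 9.78972883e-01,  2.03988350e-01, -2.61324410e-04, -8.83088669e-04]), 'contact_force': array([ 0.21062801, -0.10078855,  0.54538775]), 'moment': array([-0.04944766,  0.00524342,  0.04501253]), 'opening': 1.000845398216382}
scene (array([ 0.42333239, -1.33136261,  1.38120543]), array([ 0.03523902,  0.5937371 , -0.8039357 ]))
scene canister_1_center [321.4 342.4] 0.96 [ 0.4648 -0.6508  0.045 ]
scene canister_1_center [361.2 340.5] 0.9 [ 0.5609 -0.6523  0.045 ]
scene canister_1_center [309. 379.] 0.75 [ 0.4298 -0.7417  0.045 ]
scene canister_1_center [312.4 220.7] 0.63 [ 0.4653 -0.2764  0.045 ]
scene canister_1_center 
[... 611 characters left out ...]
r_1_center [282.7 313.1] 0.89 [ 0.3053 -0.2048  0.045 ]
top canister_1_center [315.7 250.1] 0.85 [ 0.4592 -0.2875  0.045 ]
top canister_1_center [463.2 209.6] 0.74 [ 0.5551 -0.6555  0.045 ]
top canister_1_center [469.3 247.5] 0.57 [ 0.4604 -0.6676  0.045 ]
top pocket_1 [189.1 256.2] 0.59 [0.4507 0.0362 0.008 ]
top pocket_1 [185.  223.7] 0.55 [0.534  0.0473 0.008 ]
top pocket_2 [189.1 256.2] 0.59 [0.4507 0.0362 0.008 ]
top pocket_2 [185.  223.7] 0.55 [0.534  0.0473 0.008 ]
top tray_center [372.2 222.4] 0.9 [ 0.5279 -0.4294  0.03  ]
top tape [224.7 181.7] 0.92 [ 0.6427 -0.0526  0.    ]
top tape [314.4 247.2] 0.55 [ 0.4698 -0.2826  0.    ]
top pliers [301.9 179.2] 0.58 [ 0.6462 -0.2522  0.    ]
```

View pics/scene0.png

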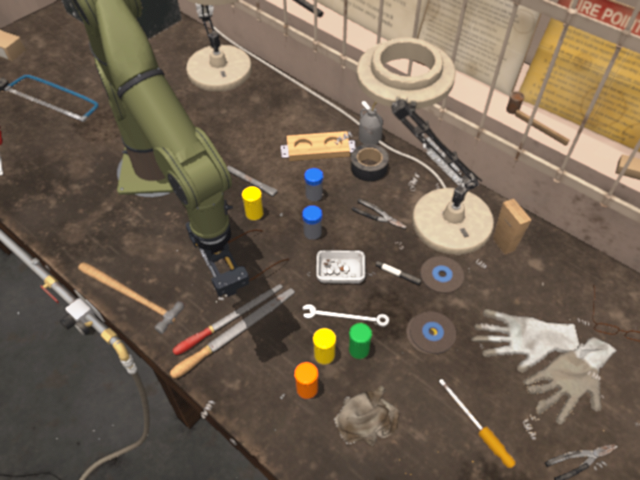

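View pics/top0.png

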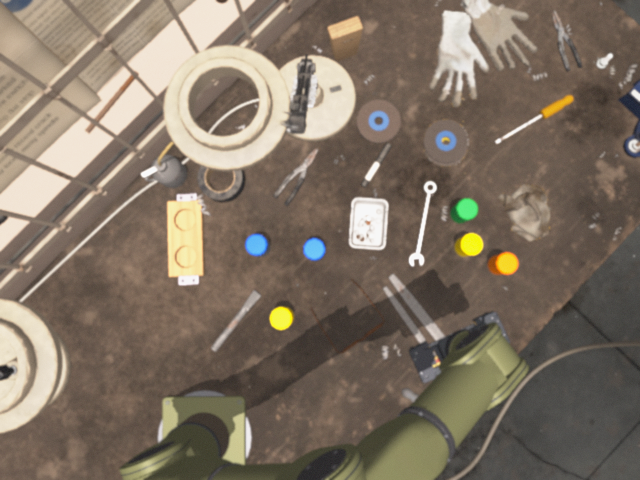

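Candidates for the canisters: blue at top (257,244) and (314,249), which in scene are (314,183) and (312,221). Decoys: yellow at top (281,318) and (471,244), green (466,209), orange (504,263). I choose the two blue ones and check them, along with the rack, in a close crop.

```bash
cat > fit.py <<'E'
from h import *
from scipy.optimize import least_squares
def bluemask(im,c,rad=22):
    h=cv2.cvtColor(im,cv2.COLOR_BGR2HSV);m=((h[...,0]>98)&(h[...,0]<122)&(h[...,1]>170)&(h[...,2]>90)).astype(np.uint8)
    k=np.zeros_like(m);cv2.circle(k,tuple(int(v) for v in c),rad,1,-1);return m*k
def lidcent(cam,x,y,z0=.0):
    a=np.linspace(0,2*np.pi,60)
    P=np.array([[x+.026*np.cos(t),y+.026*np.sin(t),z0+z] for z in(.069,.09) for t in a])
    h=cv2.convexHull((proj(cam,P)).astype(np.float32));M=cv2.moments(h);return np.array([M['m10'],M['m01']])/M['m00'],M['m00']
def fitlid(ims,px,z0=0.):
    cs={c:(lambda M:(np.array([M['m10'],M['m01']])/M['m00'],M['m00']))(cv2.moments(bluemask(ims[c],px[c]),True)) for c in px}
    g=at_z(list(px)[0],cs[list(px)[0]][0],z0+.08)[:2]
    out={}
    for sel in [[c] for c in px]+([list(px)] if len(px)>1 else []):
        s=least_squares(lambda p:np.concatenate([lidcent(c,*p,z0)[0]-cs[c][0] for c in sel]),g)
        out['+'.join(sel)]=np.round(s.x,4)
    print(out,{c:(cs[c][1],round(lidcent(c,*s.x,z0)[1])) for c in px});return s.x
E
python3 - <<'E'
from fit import *
ims={c:cv2.imread(f'pics/{c}0.png') for c in("top","scene")}
fitlid(ims,dict(top=(257,244),scene=(314,178)))
fitlid(ims,dict(top=(314,249),scene=(312,216)))
t=ims['top'];s=ims['scene']
a=cv2.resize(t[180:300,150:350],None,fx=4,fy=4,interpolation=cv2.INTER_CUBIC)
cv2.imwrite('pics/crop_top.png',a)
cv2.imwrite('pics/crop_scene.png',cv2.resize(s[120:250,260:420],None,fx=4.5,fy=4.5,interpolation=cv2.INTER_CUBIC))
for c,n in(("top","pocket_1"),("scene","pocket_1"),("top","tray_center"),("scene","tray_center")):
    cams.snapshot(c) if 0 else None
E
```

```text
{'top': array([ 0.4731, -0.1516]), 'scene': array([ 0.4765, -0.142 ]), 'top+scene': array([ 0.4744, -0.1487])} {'top': (78.0, 390), 'scene': (237.0, 283)}
{'top': array([ 0.4627, -0.2937]), 'scene': array([ 0.4641, -0.2813]), 'top+scene': array([ 0.4633, -0.2898])} {'top': (58.0, 378), 'scene': (277.0, 316)}
```

View pics/crop_top.png

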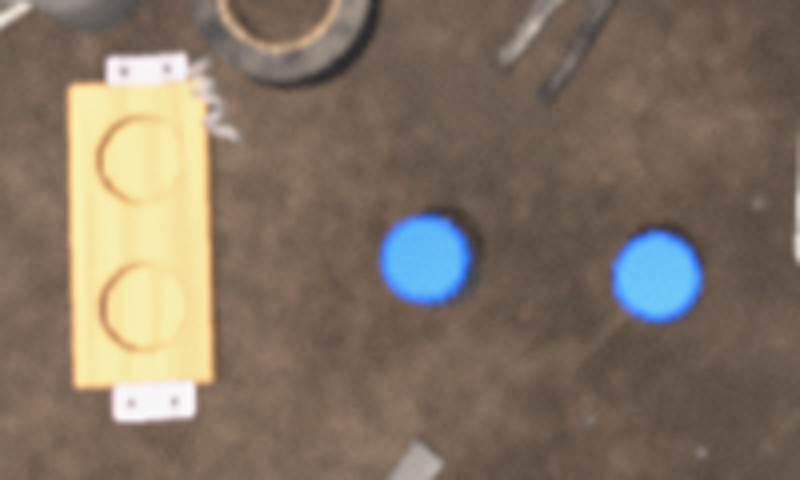

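View pics/crop_scene.png

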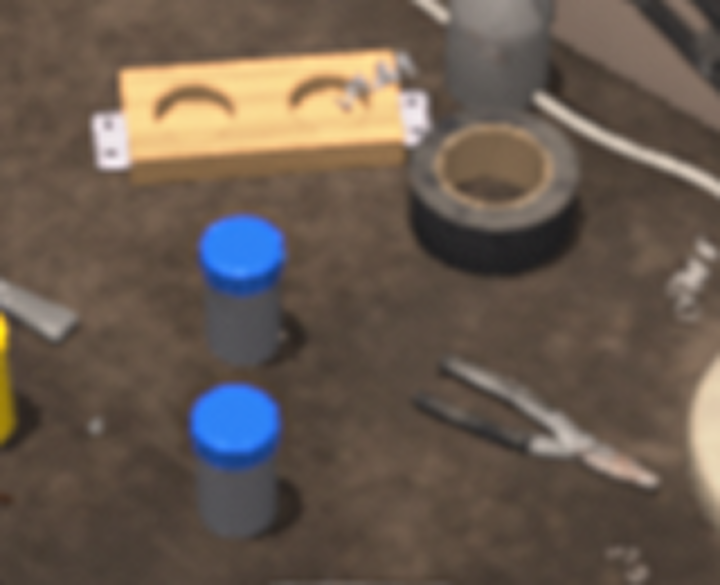

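The crops confirm two blue-lidded grey canisters, at top crop (427,259) and (657,277). The rack's near pocket is at crop (142,307), which is the one clear of the tape. Next I refine the lids, rack and tray with better masks.

```bash
sed -i 's/(h\[...,1\]>170)&(h\[...,2\]>90)/(h[...,1]>120)\&(h[...,2]>90)/' fit.py; python3 - <<'E'
from fit import *
from scipy.optimize import minimize
ims={c:cv2.imread(f'pics/{c}0.png') for c in("top","scene")}
for px in (dict(top=(257,244),scene=(314,178)),dict(top=(314,249),scene=(312,216))): fitlid(ims,px)
def hull(cam,p,L,W,zs):
    c,s=np.cos(p[2]),np.sin(p[2])
    P=[[p[0]+c*a*L/2-s*b*W/2,p[1]+s*a*L/2+c*b*W/2,z] for a in(-1,1) for b in(-1,1) for z in zs]
    return cv2.convexHull(proj(cam,P).astype(np.float32))
def fit(masks,g,L,W,zs):
    def cost(p):
        t=0
        for c,m in masks.items():
            S=8;can=np.zeros(m.shape,np.uint8);cv2.fillPoly(can,[np.round(hull(c,p,L,W,zs)*256).astype(np.int32)],255,cv2.LINE_AA,8)
            t+=np.abs(can/255.-m).sum()/m.sum()
        return t
    b=None
    s=minimize(cost,g,method='Nelder-Mead',options=dict(initial_simplex=np.array([g]+[np.array(g)+d for d in np.diag([.006,.006,.06])]),xatol=1e-5,fatol=1e-5));return s.x,s.fun
masks={}
for c,ctr,rad in(("top",(186,238),50),("scene",(318,145),48)):
    h=cv2.cvtColor(ims[c],cv2.COLOR_BGR2HSV);m=((h[...,0]>8)&(h[...,0]<28)&(h[...,1]>85)&(h[...,2]>(120))).astype(np.uint8)
    k=np.zeros_like(m);cv2.circle(k,ctr,rad,1,-1);m*=k
    n,l,st,_=cv2.connectedComponentsWithStats(m);i=1+np.argmax(st[1:,4]);m=(l==i).astype(np.uint8)
    m=cv2.fillPoly(np.zeros_like(m),[cv2.convexHull(np.argwhere(m)[:,::-1].astype(np.int32))],1);masks[c]=m.astype(float);print(c,m.sum(),st[i])
for sel in(['top'],['scene'],['top','scene']):
    x,f=fit({c:masks[c] for c in sel},[.497,.04,.05],.19,.085,(.0,.026));
    d=np.array([np.cos(x[2]),np.sin(x[2])])*.047;print('rack',sel,np.round(x,4),round(f,3),'near',np.round(x[:2]-d,4),'far',np.round(x[:2]+d,4))
v=ims['top'].copy()
for q in (x[:2]-d,x[:2]+d):
    a=np.linspace(0,6.28,60);P=np.c_[q[0]+.0275*np.cos(a),q[1]+.0275*np.sin(a),0*a+.026]
    pass
V=cv2.resize(v[180:300,150:350],None,fx=4,fy=4,interpolation=cv2.INTER_CUBIC)
for q in (x[:2]-d,x[:2]+d):
    P=np.c_[q[0]+.0275*np.cos(a),q[1]+.0275*np.sin(a),0*a+.026]
    cv2.polylines(V,[np.round((proj('top',P)-[150,180]+.5)*4-.5).astype(np.int32)],True,(0,0,255),1)
cv2.polylines(V,[np.round((hull('top',x,.19,.085,(0,.026))-[150,180]+.5)*4-.5).astype(np.int32)],True,(255,0,0),1)
cv2.imwrite('pics/rackfit.png',V)
for c in("top","scene"):
    cams.snapshot(c)
    for n in("tray_center","canister_1_center"):
        for d in cams.trace(c,n): 
            ys,xs=np.nonzero(d['mask']);print(c,n,np.round(d['at']),len(xs),round(d['confidence'],2),np.round(at_z(c,[xs.mean(),ys.mean()],.03),3))
E
```

```text
{'top': array([ 0.4724, -0.145 ]), 'scene': array([ 0.4763, -0.142 ]), 'top+scene': array([ 0.4741, -0.1442])} {'top': (411.0, 390), 'scene': (276.0, 282)}
{'top': array([ 0.4601, -0.2847]), 'scene': array([ 0.4637, -0.2812]), 'top+scene': array([ 0.4617, -0.2837])} {'top': (414.0, 378), 'scene': (318.0, 314)}
top 2150 [172 202  33  75 981]
scene 1700 [ 286  130   64   31 1560]
rack ['top'] [0.4945 0.0409 0.051 ] 0.327 near [0.4475 0.0385] far [0.5414 0.0433]
rack ['scene'] [0.5002 0.052  0.0436] 0.045 near [0.4533 0.0499] far [0.5472 0.054 ]
rack ['top', 'scene'] [0.4993 0.0436 0.0034] 0.448 near [0.4523 0.0434] far [0.5463 0.0437]
top tray_center [371. 225.] 1751 0.59 [ 0.525 -0.419  0.03 ]
top canister_1_center [503. 263.] 527 0.97 [ 0.419 -0.753  0.03 ]
top canister_1_center [468. 244.] 484 0.83 [ 0.467 -0.67   0.03 ]
top canister_1_center [283. 316.] 407 0.71 [ 0.293 -0.201  0.03 ]
top canister_1_center [466. 210.] 512 0.65 [ 0.553 -0.661  0.03 ]
top canister_1_center [314. 248.] 425 0.55 [ 0.461 -0.282  0.03 ]
scene tray_center [339. 270.] 1458 0.85 [ 0.53  -0.424  0.03 ]
scene canister_1_center [358. 339.] 622 0.92 [ 0.557 -0.642  0.03 ]
scene canister_1_center [311. 223.] 558 0.87 [ 0.463 -0.268  0.03 ]
scene canister_1_center [250. 200.] 560 0.85 [ 0.298 -0.188  0.03 ]
scene canister_1_center [310. 381.] 697 0.84 [ 0.423 -0.737  0.03 ]
scene canister_1_center [322. 342.] 608 0.77 [ 0.471 -0.653  0.03 ]
```

View pics/rackfit.png

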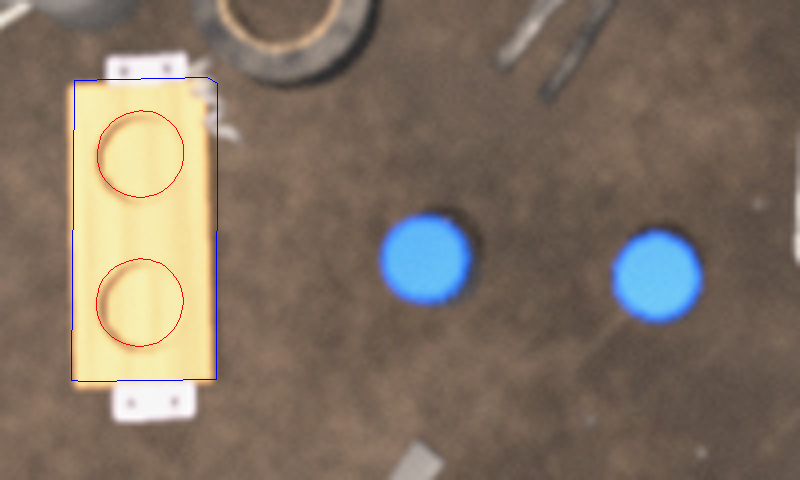

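The top mask missed the washed-out wood, so I relax it.

```bash
cat > rack.py <<'E'
from fit import *
from scipy.optimize import minimize
def hull(cam,p,L,W,zs):
    c,s=np.cos(p[2]),np.sin(p[2])
    P=[[p[0]+c*a*L/2-s*b*W/2,p[1]+s*a*L/2+c*b*W/2,z] for a in(-1,1) for b in(-1,1) for z in zs]
    return cv2.convexHull(proj(cam,P).astype(np.float32))
def fit(masks,g,L,W,zs):
    def cost(p):
        t=0
        for c,m in masks.items():
            can=np.zeros(m.shape,np.uint8);cv2.fillPoly(can,[np.round(hull(c,p,L,W,zs)*256).astype(np.int32)],255,cv2.LINE_AA,8)
            t+=np.abs(can/255.-m).sum()/m.sum()
        return t
    s=minimize(cost,g,method='Nelder-Mead',options=dict(initial_simplex=np.array([g]+[np.array(g)+d for d in np.diag([.008,.008,.06])]),xatol=1e-5,fatol=1e-5));return s.x,s.fun
E
python3 - <<'E'
from rack import *
ims={c:cv2.imread(f'pics/{c}0.png') for c in("top","scene")}
masks={}
for c,ctr,rad in(("top",(186,238),44),("scene",(318,145),48)):
    h=cv2.cvtColor(ims[c],cv2.COLOR_BGR2HSV);m=((h[...,0]>8)&(h[...,0]<32)&(h[...,1]>(60))&(h[...,2]>(120))).astype(np.uint8)
    k=np.zeros_like(m);cv2.circle(k,ctr,rad,1,-1);m*=k
    m=cv2.morphologyEx(m,cv2.MORPH_OPEN,np.ones((3,3)))
    n,l,st,_=cv2.connectedComponentsWithStats(m);i=1+np.argmax(st[1:,4]);m=(l==i).astype(np.uint8)
    m=cv2.fillPoly(np.zeros_like(m),[cv2.convexHull(np.argwhere(m)[:,::-1].astype(np.int32))],1);masks[c]=m.astype(float);print(c,m.sum(),st[i])
X={}
for sel in(['top'],['scene'],['top','scene']):
    x,f=fit({c:masks[c] for c in sel},[.497,.045,.05],.19,.085,(.003,.026));
    d=np.array([np.cos(x[2]),np.sin(x[2])])*.047;print('rack',sel,np.round(x,4),round(f,3),'near',np.round(x[:2]-d,4),'far',np.round(x[:2]+d,4))
    X['+'.join(sel)]=x
outs=[]
a=np.linspace(0,6.28,60)
for c,o,w,h_,k in(('top',[150,190],100,110,4),('scene',[270,115],100,66,4)):
    x=X[c];d=np.array([np.cos(x[2]),np.sin(x[2])])*.047
    V=cv2.resize(ims[c][o[1]:o[1]+h_,o[0]:o[0]+w],None,fx=k,fy=k,interpolation=cv2.INTER_CUBIC)
    for q in (x[:2]-d,x[:2]+d):
        P=np.c_[q[0]+.0275*np.cos(a),q[1]+.0275*np.sin(a),0*a+.026]
        cv2.polylines(V,[np.round((proj(c,P)-o+.5)*k-.5).astype(np.int32)],True,(0,0,255),1)
    cv2.polylines(V,[np.round((hull(c,x,.19,.085,(.003,.026))-o+.5)*k-.5).astype(np.int32)],True,(255,0,0),1)
    outs.append(cv2.copyMakeBorder(V,0,440-V.shape[0],0,0,cv2.BORDER_CONSTANT))
cv2.imwrite('pics/rackfit2.png',np.hstack(outs))
E
```

```text
top 5814 [ 143  199   86   81 4856]
scene 1703 [ 286  130   64   31 1600]
rack ['top'] [0.4926 0.047  0.1101] 0.51 near [0.4459 0.0418] far [0.5393 0.0521]
rack ['scene'] [0.5004 0.0484 0.0465] 0.049 near [0.4534 0.0462] far [0.5473 0.0505]
rack ['top', 'scene'] [0.499  0.0489 0.0397] 0.566 near [0.452 0.047] far [0.5459 0.0507]
```

View pics/rackfit2.png

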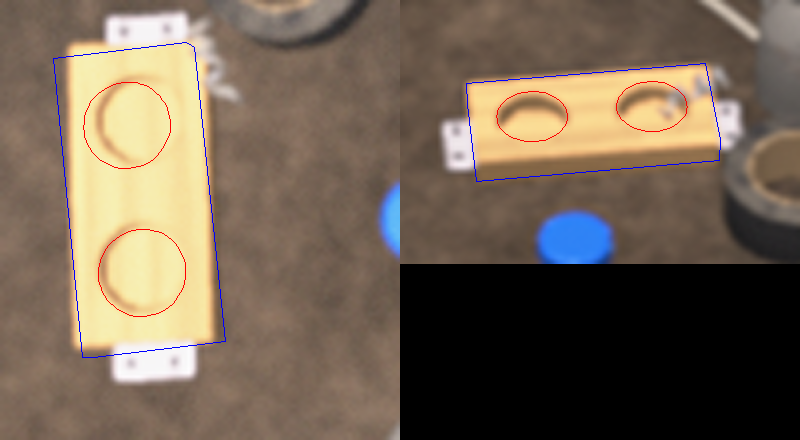

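```bash
python3 - <<'E'
from rack import *
im=cv2.imread('pics/top0.png');h=cv2.cvtColor(im,cv2.COLOR_BGR2HSV);print(h[240,190],h[240,205],h[210,175],h[272,186],h[285,186])
m=((h[...,0]>8)&(h[...,0]<35)&(h[...,1]>65)&(h[...,2]>165)).astype(np.uint8)
k=np.zeros_like(m);cv2.circle(k,(186,238),44,1,-1);m*=k;m=cv2.morphologyEx(m,cv2.MORPH_OPEN,np.ones((3,3)))
m=cv2.fillPoly(np.zeros_like(m),[cv2.convexHull(np.argwhere(m)[:,::-1].astype(np.int32))],1)
x,f=fit({'top':m.astype(float)},[.497,.045,.05],.19,.085,(.003,.026))
d=np.array([np.cos(x[2]),np.sin(x[2])])*.047;print(m.sum(),np.round(x,4),f,'near',x[:2]-d,'far',x[:2]+d)
o=np.array([150,190]);V=cv2.resize(im[190:300,150:250],None,fx=5,fy=5,interpolation=cv2.INTER_CUBIC);a=np.linspace(0,6.28,60)
for q in (x[:2]-d,x[:2]+d):
    P=np.c_[q[0]+.0275*np.cos(a),q[1]+.0275*np.sin(a),0*a+.026];cv2.polylines(V,[np.round((proj('top',P)-o+.5)*5-.5).astype(np.int32)],True,(0,0,255),1)
cv2.polylines(V,[np.round((hull('top',x,.19,.085,(.003,.026))-o+.5)*5-.5).astype(np.int32)],True,(255,0,0),1)
cv2.imwrite('pics/rackfit3.png',V)
E
```

```text
[ 25  78 247] [ 13  68 112] [ 25  73 247] [ 26  74 247] [  5  32 173]
2760 [0.4957 0.0458 0.0266] 0.04436487638533674 near [0.44875579 0.04459086] far [0.54272245 0.04709435]
```

View pics/rackfit3.png

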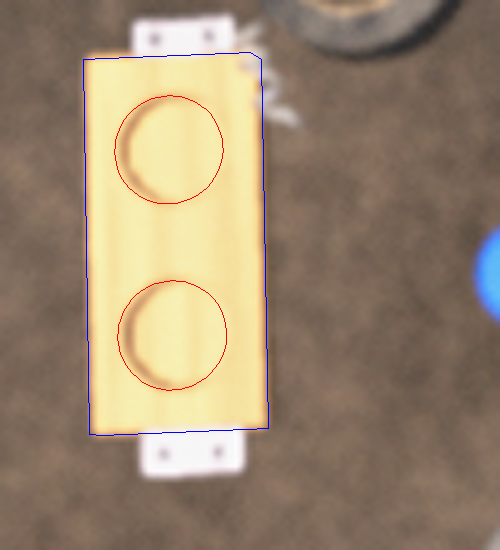

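Each camera's offsets agree with its own: about (-4,-3) mm top against scene. Averages:

| Thing | x (m) | y (m) |
|---|---|---|
| Canister A | 0.474 | -0.1435 |
| Canister B | 0.462 | -0.283 |
| Near pocket | 0.451 | 0.045 |
| Tray | 0.529 | -0.424 |

I lift B first.

drive_tool(
  series=[
    [[22,29,0,0,88],[22,29,0,0,88],[22,29,0,0,88],[22,29,0,0,88],[22,29,0,0,88],[22,29,0,0,88],[22,29,0,0,88],[22,29,0,0,88],[22,29,0,0,88],[15,29,0,0,88]],
  ],
  force=20,
)

```text
clock: 2.0
tool_pos: [0.4644, -0.2815, 0.2389]
eef_rot: [0.979, 0.204, 0.001, 0.0]
contact_force: [0.2, 0.1, -0.6]
opening: 0.999
```

drive_tool(
  series=[
    [[-2,-2,-30,0,88],[0,0,-30,0,88],[0,0,-20,0,88],[0,0,-20,0,88],[0,0,0,0,88],[0,0,0,0,88]],
  ],
)

```text
clock: 2.6
tool_pos: [0.4608, -0.2851, 0.139]
eef_rot: [0.979, 0.204, 0.0, 0.0]
contact_force: [0.8, 0.5, 0.9]
opening: 0.999
```

```bash
python3 - <<'E'
from fit import *
im=cams.snapshot('scene');cv2.imwrite('pics/s1.png',cv2.resize(im[140:270,240:400],None,fx=5,fy=4.5,interpolation=cv2.INTER_CUBIC))
im=cams.snapshot('top');cv2.imwrite('pics/t1.png',cv2.resize(im[180:300,230:390],None,fx=5,fy=5,interpolation=cv2.INTER_CUBIC))
E
```

```text
(no output)
```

View pics/s1.png

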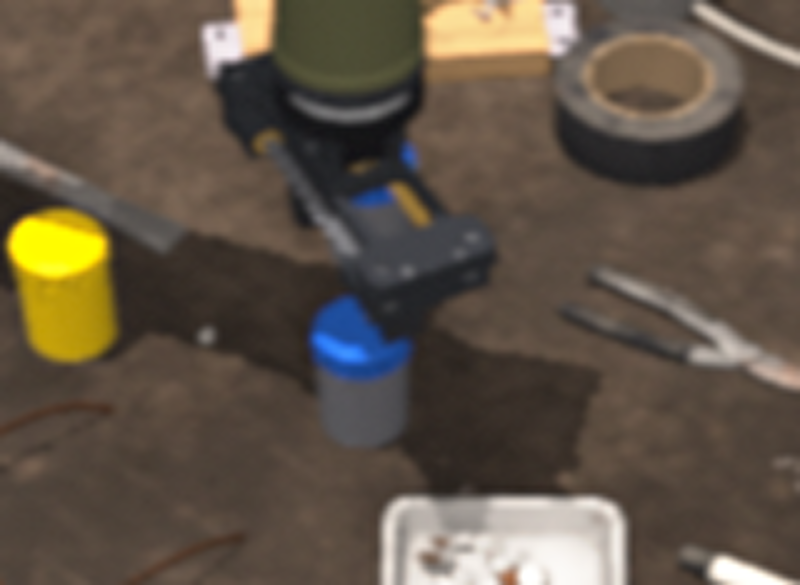

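View pics/t1.png

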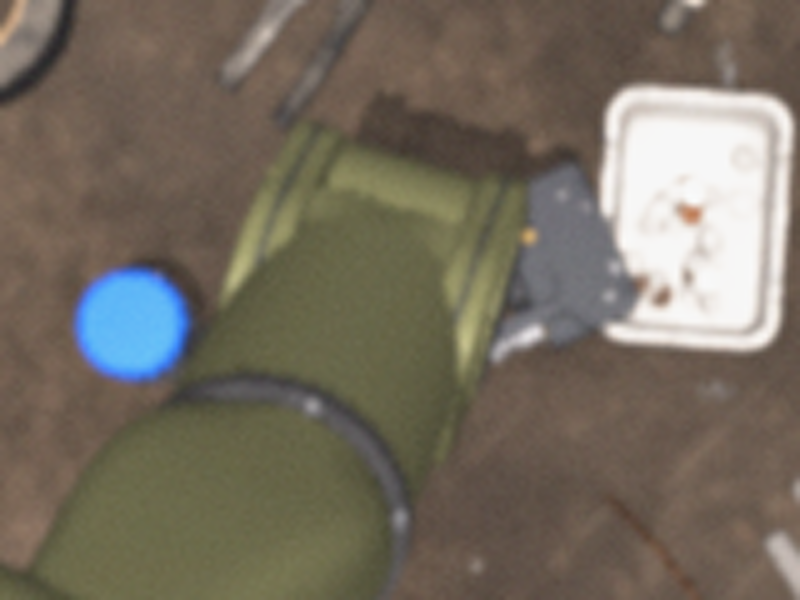

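Scene picture: the canister is at crop (362,380) and the near finger at about (420,290), which is consistent with straddling along the jaw line. I descend gently.

drive_tool(
  series=[
    [[1,2,-15,0,88],[0,0,-15,0,88],[0,0,-15,0,88],[0,0,-15,0,88],[0,0,-15,0,88],[0,0,-15,0,88],[0,0,-10,0,88],[0,0,-6,0,88],[0,0,0,0,88]],
  ],
)

```text
clock: 3.6
tool_pos: [0.4617, -0.283, 0.0327]
eef_rot: [0.979, 0.204, -0.0, 0.0]
contact_force: [0.4, 0.3, 0.2]
opening: 1.001
```

drive_tool(
  series=[
    [[0,0,0,0,60],[0,0,0,0,54],[0,0,0,0,52],[0,0,0,0,50],[0,0,0,0,47],[0,0,0,0,44],[0,0,0,0,44],[0,0,0,0,44]],
  ],
  force=25,
)

```text
clock: 4.4
tool_pos: [0.4618, -0.2833, 0.0329]
eef_rot: [0.979, 0.204, 0.0, 0.0]
contact_force: [0.3, -0.1, 2.8]
opening: 0.571
```

```bash
python3 - <<'E'
from fit import *
s=sensors.get_state();print(s['tool_pos'],s['contact_force'],s['opening']*88.1,s['joint_torque'])
im=cams.snapshot('scene');cv2.imwrite('pics/s2.png',cv2.resize(im[140:270,240:400],None,fx=5,fy=4.5,interpolation=cv2.INTER_CUBIC))
E
```

```text
[ 0.46184793 -0.28331744  0.03294474] [ 0.28782069 -0.05830879  2.84530543] 50.26993562034344 [-3.71712651e-01 -5.04348528e+01  3.79508478e-02 -4.90863517e+00
 -1.04800074e-01  4.95790830e-02 -2.60099448e-02]
```

View pics/s2.png

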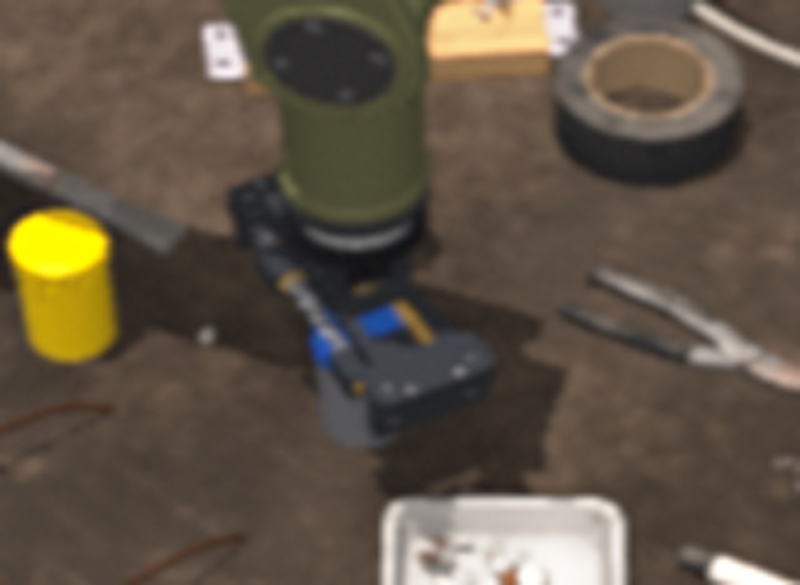

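Jaws stopped at 50.3 mm, so B is gripped. The block at crop (430,375) is the end of the gripper body. I lift 20 mm and weigh.

drive_tool(
  series=[
    [[0,0,5,0,44],[0,0,10,0,44],[0,0,15,0,44],[0,0,10,0,44],[0,0,0,0,44],[0,0,0,0,44],[0,0,0,0,44],[0,0,0,0,44]],
  ],
)

```text
clock: 5.25
tool_pos: [0.4612, -0.2827, 0.0722]
eef_rot: [0.979, 0.204, -0.0, -0.0]
contact_force: [-0.2, -0.1, -5.3]
opening: 0.572
```

```bash
python3 - <<'E'
from fit import *
for i in range(5):
    s=sensors.get_state();print(s['clock'],s['tool_pos'],s['contact_force'],s['opening']*88.1)
    if i<4: im=cams.snapshot('scene')
cv2.imwrite('pics/s3.png',cv2.resize(im[140:270,240:400],None,fx=5,fy=4.5,interpolation=cv2.INTER_CUBIC))
E
```

```text
5.25 [ 0.46119658 -0.28274516  0.07217351] [-0.24111986 -0.14137873 -5.27384458] 50.376276640869534
5.3 [ 0.4613026  -0.28280828  0.07225821] [-0.28953476  0.38871354 -6.15502262] 50.76713555774865
5.35 [ 0.46139728 -0.2828355   0.07231769] [-0.6926668   0.84697066 -5.93060112] 50.42623461206771
5.4 [ 0.46142067 -0.28286061  0.0723813 ] [ 0.1056556   0.87744492 -5.49250536] 50.45003705193659
5.45 [ 0.46149323 -0.28292888  0.07245128] [ 0.27181794 -0.795743   -4.93569564] 50.131991738934786
```

View pics/s3.png

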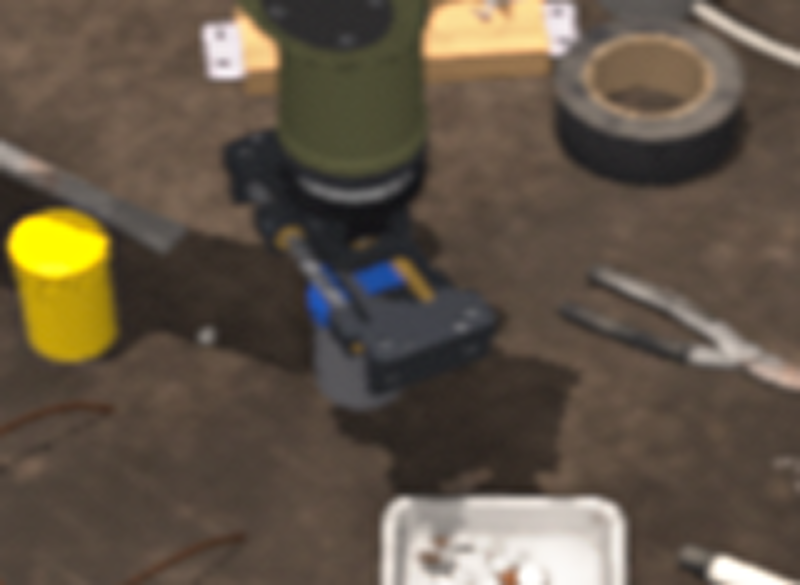

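B lifts clear and weighs about 5.5 N (0.56 kg), so it looks heavy. I set it back down, then lift A to confirm.

drive_tool(
  series=[
    [[0,0,-15,0,44],[0,0,-12,0,44],[0,0,-7,0,44],[0,0,-3,0,44],[0,0,-2,0,44],[0,0,-1,0,44],[0,0,0,0,54],[0,0,0,0,70],[0,0,0,0,88],[0,0,0,0,88]],
  ],
)

```text
clock: 6.45
tool_pos: [0.462, -0.2833, 0.0332]
eef_rot: [0.979, 0.204, 0.0, 0.0]
contact_force: [0.1, -0.7, 0.3]
opening: 0.861
```

drive_tool(
  series=[
    [[0,0,0,0,88],[0,0,15,0,88],[0,0,30,0,88],[0,0,40,0,88],[0,0,40,0,88],[0,30,0,0,88],[4,35,0,0,88],[4,35,0,0,88],[4,40,0,0,88],[0,0,0,0,88]],
  ],
)

```text
clock: 7.45
tool_pos: [0.4747, -0.1362, 0.1588]
eef_rot: [0.978, 0.209, 0.001, -0.002]
contact_force: [-1.0, 0.5, -0.1]
opening: 0.999
```

```bash
python3 - <<'E'
from fit import *
s=sensors.get_state();print(s['clock'],s['tool_pos'],s['contact_force'],s['q'])
im=cams.snapshot('scene');cv2.imwrite('pics/s4.png',cv2.resize(im[120:250,240:400],None,fx=5,fy=4.5,interpolation=cv2.INTER_CUBIC))
fitlid({'scene':im},dict(scene=(312,216)))
E
```

```text
7.45 [ 0.47473385 -0.13619037  0.15884191] [-0.97184791  0.4762587  -0.132787  ] [ 0.25155863  0.65025262 -0.10031634  2.03644459  0.12797673  0.45983281
 -1.09292283]
{'scene': array([ 0.4636, -0.2807])} {'scene': (315.0, 313)}
```

View pics/s4.png

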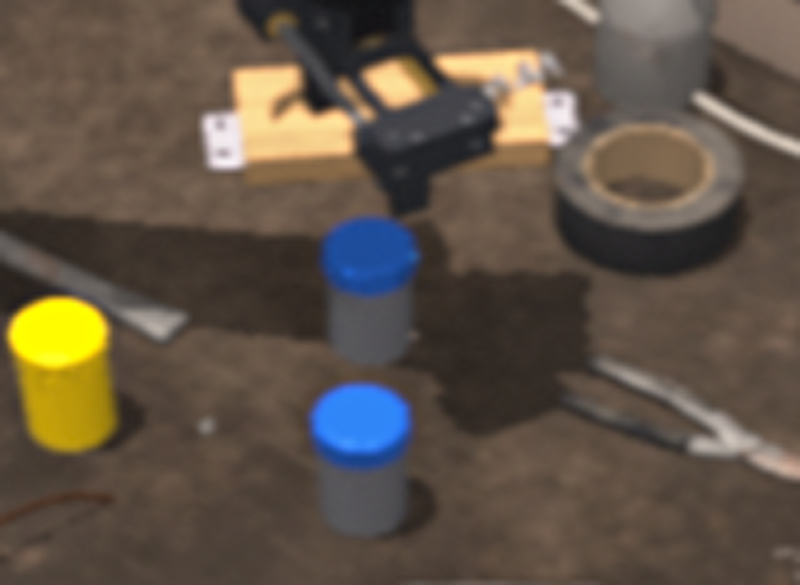

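B stands unmoved, at crop (362,455). Next I go over A.

drive_tool(
  series=[
    [[0,-7,0,0,88],[0,0,0,0,88],[0,0,-10,0,88],[0,0,-10,0,88]],
  ],
)

```text
clock: 7.9
tool_pos: [0.4734, -0.1512, 0.1371]
eef_rot: [0.979, 0.203, 0.0, 0.0]
contact_force: [-0.0, -0.2, 0.6]
opening: 0.998
```

drive_tool(
  series=[
    [[1,7,-5,0,88],[0,0,-15,0,88],[0,0,-15,0,88],[0,0,-15,0,88],[0,0,-15,0,88],[0,0,-15,0,88],[0,0,-15,0,88],[0,0,-10,0,88],[0,0,0,0,88]],
  ],
)

```text
clock: 8.8
tool_pos: [0.4738, -0.1423, 0.0313]
eef_rot: [0.979, 0.204, -0.001, -0.001]
contact_force: [0.7, 0.4, -0.6]
opening: 0.998
```

drive_tool(
  series=[
    [[0,0,0,0,60],[0,0,0,0,54],[0,0,0,0,52],[0,0,0,0,50],[0,0,0,0,47],[0,0,0,0,44],[0,0,0,0,44],[0,0,0,0,44]],
  ],
  force=20,
)

```text
clock: 9.6
tool_pos: [0.4749, -0.1432, 0.033]
eef_rot: [0.979, 0.204, 0.0, 0.0]
contact_force: [-0.7, -0.5, 4.4]
opening: 0.578
```

drive_tool(
  series=[
    [[0,0,5,0,44],[0,0,15,0,44],[0,0,20,0,44],[0,0,20,0,44],[0,0,0,0,44],[0,0,0,0,44],[0,0,0,0,44],[0,0,0,0,44],[0,0,0,0,44]],
  ],
)

```text
clock: 10.5
tool_pos: [0.4742, -0.1428, 0.092]
eef_rot: [0.979, 0.204, -0.001, -0.0]
contact_force: [0.3, 0.0, -1.7]
opening: 0.579
```

```bash
python3 - <<'E'
from fit import *
for i in range(4):
    s=sensors.get_state();print(s['clock'],s['tool_pos'],s['contact_force'],s['opening']*88.1)
    if i<3: im=cams.snapshot('scene')
cv2.imwrite('pics/s5.png',cv2.resize(im[120:250,240:400],None,fx=5,fy=4.5,interpolation=cv2.INTER_CUBIC))
E
```

```text
10.5 [ 0.47417355 -0.14283219  0.09201149] [ 0.29332569  0.01454157 -1.72440501] 51.032896286906364
10.55 [ 0.47426631 -0.14292143  0.09214538] [-0.48873251  1.22879826 -1.55843982] 50.6430063755102
10.6 [ 0.4743688  -0.14291867  0.09226862] [-0.45043041  0.51165441 -1.58280104] 50.56862503998305
10.65 [ 0.47445103 -0.14296727  0.09239714] [-2.01313899e-01  1.04984380e-05 -1.91083882e+00] 50.51717874300181
```

View pics/s5.png

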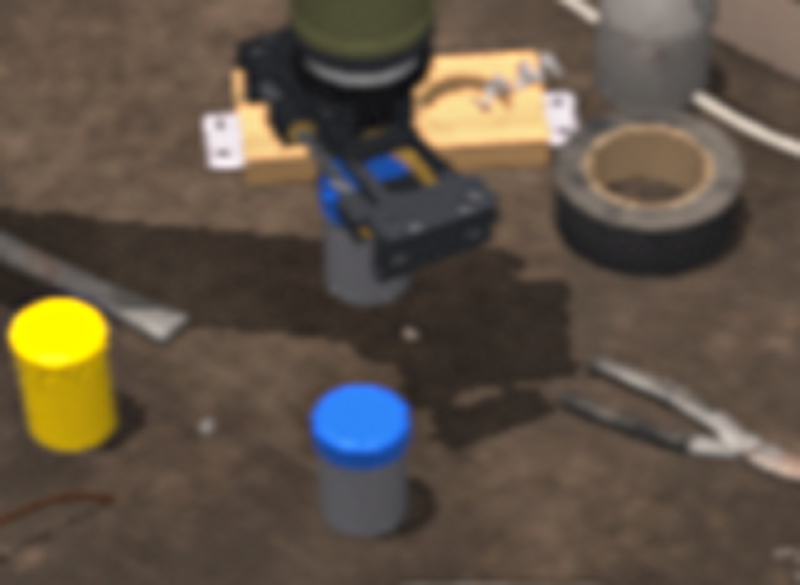

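A weighs about 1.7 N, so A is light and B is heavy. I take A to the near pocket.

drive_tool(
  series=[
    [[0,10,5,0,44],[-3,25,0,0,44],[-3,25,0,0,44],[-3,25,0,0,44],[-3,25,0,0,44],[-3,25,0,0,44],[-3,25,0,0,44],[-3,20,0,0,44],[-2,8,0,0,44],[0,0,0,0,44]],
  ],
)

```text
clock: 11.65
tool_pos: [0.4513, 0.0465, 0.098]
eef_rot: [0.979, 0.205, 0.0, -0.0]
contact_force: [0.8, 0.6, -1.1]
opening: 0.576
```

drive_tool(
  series=[
    [[0,0,-10,0,44],[0,0,-10,0,44],[0,0,-10,0,44],[0,0,0,0,44],[0,0,0,0,44],[0,0,0,0,44],[0,0,0,0,44]],
  ],
)

```text
clock: 12.35
tool_pos: [0.4518, 0.045, 0.068]
eef_rot: [0.979, 0.204, 0.0, 0.0]
contact_force: [-0.7, -1.1, -0.5]
opening: 0.575
```

```bash
python3 - <<'E'
from fit import *
s=sensors.get_state();print(s['clock'],s['tool_pos'],s['contact_force'],s['opening']*88.1)
im=cams.snapshot('scene');cv2.imwrite('pics/scene6.png',im);cv2.imwrite('pics/s6.png',cv2.resize(im[105:195,260:370],None,fx=7,fy=6.5,interpolation=cv2.INTER_CUBIC))
im=cams.snapshot('top');cv2.imwrite('pics/t6.png',cv2.resize(im[170:310,130:290],None,fx=4,fy=4,interpolation=cv2.INTER_CUBIC))
E
```

```text
12.35 [0.4518439  0.04495664 0.06799548] [-0.69458432 -1.11306376 -0.46835653] 50.64161396981205
```

View pics/s6.png

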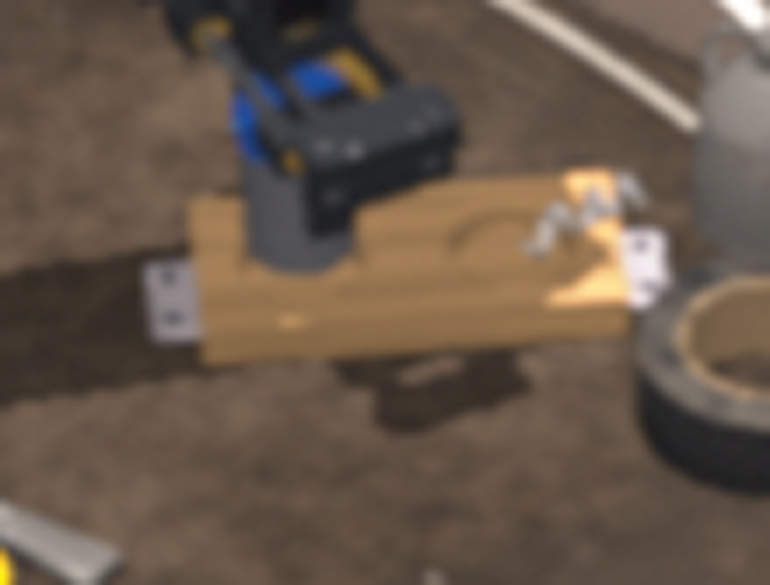

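View pics/t6.png

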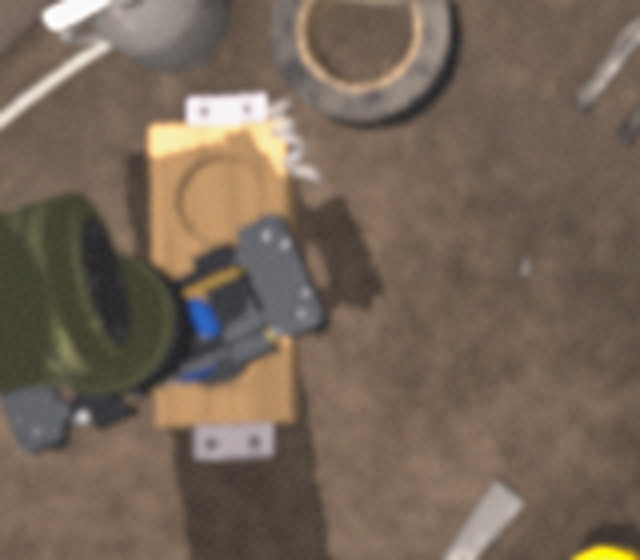

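```bash
python3 - <<'E'
from fit import *
im=cv2.imread('pics/scene6.png');a=np.linspace(0,2*np.pi,90)
k=7;o=[280,120];V=cv2.resize(im[120:165,280:345],None,fx=10,fy=10,interpolation=cv2.INTER_CUBIC)
for (x,y,r_,z,col) in((.4534,.0462,.025,.035,(0,0,255)),(.4534,.0462,.0275,.026,(255,255,0))):
    P=np.c_[x+r_*np.cos(a),y+r_*np.sin(a),0*a+z]
    cv2.polylines(V,[np.round((proj('scene',P)-o+.5)*10-.5).astype(np.int32)],True,col,1)
cv2.imwrite('pics/s7.png',V)
E
```

```text
(no output)
```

View pics/s7.png

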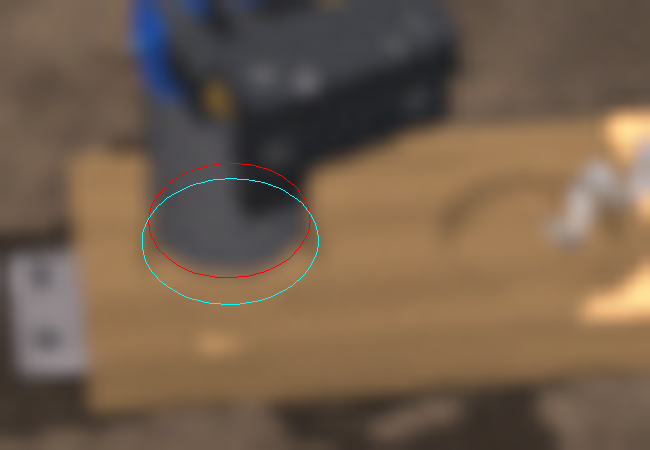

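```bash
python3 - <<'E'
from fit import *
a=np.linspace(0,2*np.pi,90);outs=[]
for c,f,o,yy in(('scene','pics/scene0.png',[282,125],(.0462,.050)),('top','pics/top0.png',[166,236],(.0435,.047))):
    im=cv2.imread(f);V0=cv2.resize(im[o[1]:o[1]+40,o[0]:o[0]+40],None,fx=10,fy=10,interpolation=cv2.INTER_CUBIC);V=V0.copy()
    x=.4534 if c=='scene' else .4488
    for y,col in zip(yy,((0,0,255),(255,255,0))):
      for r_,z in((.0295,.026),(.0275,.024)):
        P=np.c_[x+r_*np.cos(a),y+r_*np.sin(a),0*a+z]
        cv2.polylines(V,[np.round((proj(c,P)-o+.5)*10-.5).astype(np.int32)],True,col,1)
    outs.append(V)
cv2.imwrite('pics/p8.png',np.hstack(outs))
E
```

View pics/p8.png

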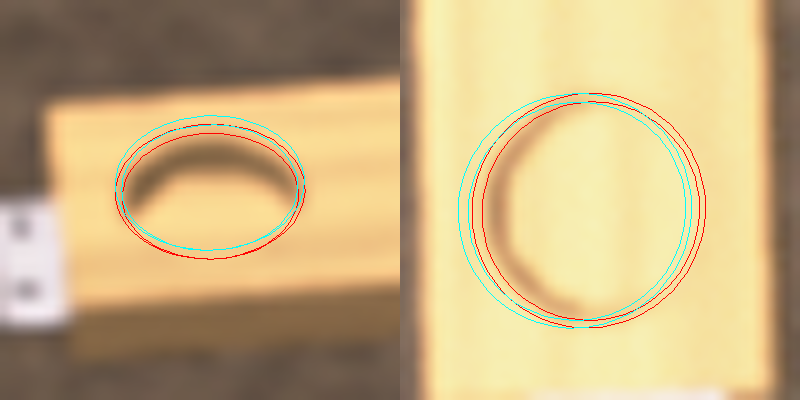

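```bash
python3 - <<'E'
from fit import *
a=np.linspace(0,2*np.pi,90);outs=[]
for f,o,p,z0 in(('pics/scene0.png',[295,165],(.4764,-.142),0),('pics/scene6.png',[283,112],(.4532,.0462),.035)):
    im=cv2.imread(f);V=cv2.resize(im[o[1]:o[1]+42,o[0]:o[0]+40],None,fx=10,fy=10,interpolation=cv2.INTER_CUBIC)
    for r_,z in((.025,0),(.026,.069),(.026,.09)):
        P=np.c_[p[0]+r_*np.cos(a),p[1]+r_*np.sin(a),0*a+z+z0]
        cv2.polylines(V,[np.round((proj('scene',P)-o+.5)*10-.5).astype(np.int32)],True,(0,0,255),1)
    outs.append(V)
cv2.imwrite('pics/p9.png',np.hstack(outs))
E
```

```text
(no output)
```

View pics/p9.png

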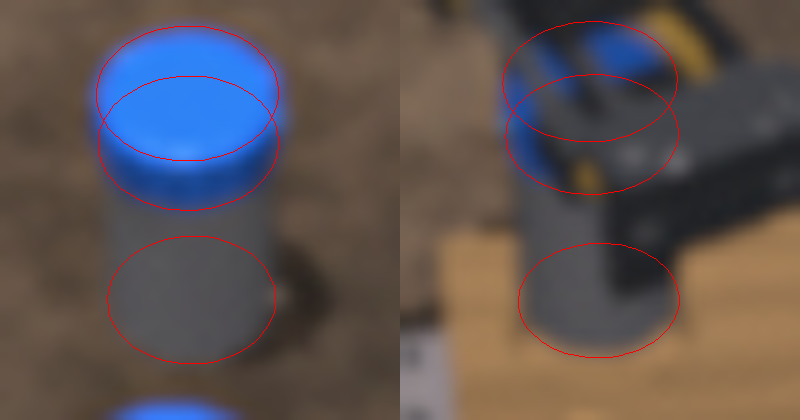

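Aligned to within about half a pixel, perhaps 1 mm far in y. I correct by -1 mm and descend slowly, watching the force.

drive_tool(
  series=[
    [[0,-1,-4,0,44],[0,0,-4,0,44],[0,0,-3,0,44],[0,0,-3,0,44],[0,0,0,0,44],[0,0,0,0,44],[0,0,0,0,44]],
  ],
)

```text
clock: 13.15
tool_pos: [0.4517, 0.044, 0.0538]
eef_rot: [0.979, 0.204, 0.0, 0.0]
contact_force: [0.8, -0.2, -2.4]
opening: 0.576
```

It has gone 5 mm below the rim with no upward push. I continue.

drive_tool(
  series=[
    [[0,0,-4,0,44],[0,0,-3,0,44],[0,0,-2,0,44],[0,0,-2,0,44],[0,0,0,0,44],[0,0,0,0,44],[0,0,0,0,44]],
  ],
)

```text
clock: 13.85
tool_pos: [0.4517, 0.044, 0.0428]
eef_rot: [0.979, 0.204, 0.0, 0.0]
contact_force: [-1.2, -0.7, -2.4]
opening: 0.575
```

Lower slightly more, then release.

drive_tool(
  series=[
    [[0,0,-1,0,44],[0,0,-1,0,44],[0,0,0,0,44],[0,0,0,0,54],[0,0,0,0,60],[0,0,0,0,75],[0,0,0,0,88],[0,0,0,0,88],[0,0,0,0,88]],
  ],
)

```text
clock: 14.75
tool_pos: [0.4516, 0.044, 0.0407]
eef_rot: [0.979, 0.204, -0.0, 0.0]
contact_force: [1.1, -0.1, -1.1]
opening: 0.998
```

drive_tool(
  series=[
    [[0,0,10,0,88],[0,0,25,0,88],[0,0,35,0,88],[0,0,40,0,88],[0,-20,15,0,88],[0,-45,0,0,88],[0,-45,0,0,88],[0,-45,0,0,88],[0,0,0,0,88]],
  ],
)

```text
clock: 15.65
tool_pos: [0.4505, -0.1189, 0.1666]
eef_rot: [0.98, 0.198, -0.0, 0.002]
contact_force: [1.0, 0.3, 0.4]
opening: 0.996
```

```bash
python3 - <<'E'
from fit import *
s=sensors.get_state();print(s['clock'],s['tool_pos'],s['contact_force'])
im=cams.snapshot('scene');cv2.imwrite('pics/scene10.png',im);V=cv2.resize(im[105:195,260:370],None,fx=7,fy=6.5,interpolation=cv2.INTER_CUBIC)
ims={'scene':im};fitlid(ims,dict(scene=(303,130)),.008)
a=np.linspace(0,2*np.pi,90)
for z0,col in((.008,(0,0,255)),(.026,(0,255,255))):
  for z in(.069,.09):
    P=np.c_[.4534+.026*np.cos(a),.0462+.026*np.sin(a),0*a+z+z0]
    cv2.polylines(V,[np.round((proj('scene',P)-[260,105]+.5)*[7,6.5]-.5).astype(np.int32)],True,col,1)
cv2.imwrite('pics/s10.png',V)
E
```

```text
15.65 [ 0.45049298 -0.11886159  0.16657107] [0.99569448 0.29745629 0.38590758]
{'scene': array([0.4648, 0.0359])} {'scene': (61.0, 250)}
```

View pics/s10.png

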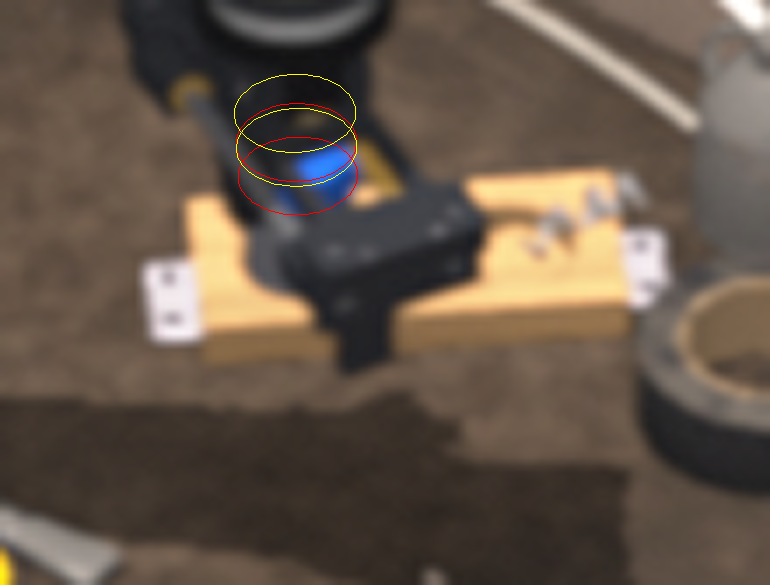

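drive_tool(
  series=[
    [[0,-30,0,0,88],[2,-40,0,0,88],[2,-40,0,0,88],[3,-40,0,0,88],[3,-20,0,0,88],[0,0,0,0,88],[0,0,0,0,88],[0,0,0,0,88]],
  ],
)

```text
clock: 16.5
tool_pos: [0.4619, -0.2782, 0.1658]
eef_rot: [0.979, 0.206, -0.0, -0.001]
contact_force: [-0.8, 0.8, -0.3]
opening: 1.0
```

```bash
python3 - <<'E'
from fit import *
s=sensors.get_state();print(s['clock'],s['tool_pos'],s['contact_force'])
im=cams.snapshot('scene');cv2.imwrite('pics/scene11.png',im);V=cv2.resize(im[105:255,260:370],None,fx=5,fy=4,interpolation=cv2.INTER_CUBIC)
ims={'scene':im,'top':cams.snapshot('top')}
fitlid(ims,dict(scene=(303,137),top=(186,257)),.008)
a=np.linspace(0,2*np.pi,90)
for z0,col in((.008,(0,0,255)),(.026,(0,255,255))):
    P=np.c_[.4534+.026*np.cos(a),.0462+.026*np.sin(a),0*a+.09+z0]
    cv2.polylines(V,[np.round((proj('scene',P)-[260,105]+.5)*[5,4]-.5).astype(np.int32)],True,col,1)
cv2.imwrite('pics/s11.png',V)
E
```

```text
16.5 [ 0.461934   -0.27816029  0.16583482] [-0.82490016  0.77601591 -0.32444161]fit.py:11: RuntimeWarning: invalid value encountered in divide
  cs={c:(lambda M:(np.array([M['m10'],M['m01']])/M['m00'],M['m00']))(cv2.moments(bluemask(ims[c],px[c]),True)) for c in px}
Traceback (most recent call last):
  File "fit.py", line 15, in fitlid
    s=least_squares(lambda p:np.concatenate([lidcent(c,*p,z0)[0]-cs[c][0] for c in sel]),g)
ValueError: Initial guess is outside of provided bounds
```

```bash
python3 - <<'E'
from fit import *
im=cv2.imread('pics/scene11.png');V=cv2.resize(im[105:255,260:370],None,fx=5,fy=4,interpolation=cv2.INTER_CUBIC)
a=np.linspace(0,2*np.pi,90)
for z0,col in((.008,(0,0,255)),(.026,(0,255,255))):
    P=np.c_[.4534+.026*np.cos(a),.0462+.026*np.sin(a),0*a+.09+z0]
    cv2.polylines(V,[np.round((proj('scene',P)-[260,105]+.5)*[5,4]-.5).astype(np.int32)],True,col,1)
cv2.imwrite('pics/s11.png',V)
E
```

```text
(no output)
```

View pics/s11.png

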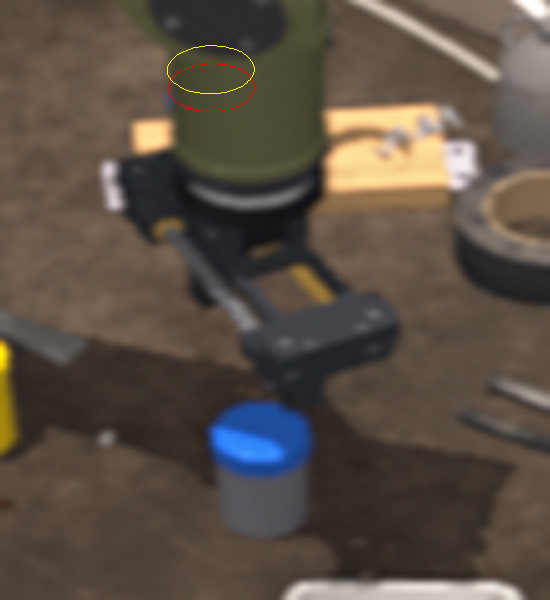

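A is still hidden by the arm; I'll check it from the tray pose. B stands below, so I grasp it.

drive_tool(
  series=[
    [[0,-2,-15,0,88],[0,0,-20,0,88],[0,0,-20,0,88],[0,0,-15,0,88],[0,0,-15,0,88],[0,0,-15,0,88],[0,0,-15,0,88],[0,0,-10,0,88],[0,0,-8,0,88],[0,0,0,0,88]],
  ],
)

```text
clock: 17.6
tool_pos: [0.4613, -0.2823, 0.032]
eef_rot: [0.979, 0.204, -0.001, -0.0]
contact_force: [0.2, -0.8, -0.6]
opening: 1.0
```

drive_tool(
  series=[
    [[0,0,0,0,60],[0,0,0,0,54],[0,0,0,0,52],[0,0,0,0,50],[0,0,0,0,47],[0,0,0,0,44],[0,0,0,0,44],[0,0,0,0,44]],
  ],
  force=30,
)

```text
clock: 18.4
tool_pos: [0.4617, -0.283, 0.033]
eef_rot: [0.979, 0.204, 0.0, 0.0]
contact_force: [-0.8, 0.9, 3.7]
opening: 0.575
```

drive_tool(
  series=[
    [[0,0,5,0,44],[0,0,15,0,44],[0,0,25,0,44],[0,0,30,0,44],[0,0,25,0,44],[0,0,10,0,44],[0,0,0,0,44],[0,0,0,0,44]],
  ],
)

```text
clock: 19.2
tool_pos: [0.4607, -0.2826, 0.1416]
eef_rot: [0.979, 0.204, -0.001, -0.001]
contact_force: [-0.2, -0.1, -6.0]
opening: 0.57
```

6 N again, so B is the heavy one. I move it over the tray.

drive_tool(
  series=[
    [[5,-10,3,0,44],[9,-19,0,0,44],[9,-19,0,0,44],[9,-19,0,0,44],[9,-19,0,0,44],[9,-19,0,0,44],[9,-19,0,0,44],[5,-12,0,0,44],[3,-6,0,0,44],[0,0,0,0,44]],
  ],
)

```text
clock: 20.2
tool_pos: [0.5278, -0.4251, 0.1438]
eef_rot: [0.979, 0.204, -0.001, -0.001]
contact_force: [-0.7, -0.3, -6.0]
opening: 0.572
```

drive_tool(
  series=[
    [[0,0,0,0,44],[0,0,0,0,44],[0,0,0,0,44],[0,0,0,0,44],[0,0,0,0,44]],
  ],
)

```text
clock: 20.7
tool_pos: [0.5286, -0.4248, 0.1459]
eef_rot: [0.979, 0.204, 0.0, 0.0]
contact_force: [0.5, 0.1, -5.7]
opening: 0.571
```

```bash
python3 - <<'E'
from fit import *
s=sensors.get_state();print(s['clock'],s['tool_pos'],s['contact_force'],s['opening']*88.1)
im=cams.snapshot('scene');cv2.imwrite('pics/scene12.png',im)
t=cams.snapshot('top');cv2.imwrite('pics/top12.png',t)
ims={'scene':im,'top':t}
for px,c in((dict(scene=(303,133)),0),(dict(top=(184,257)),0)):
    try: fitlid(ims,px,.008)
    except Exception as e: print('fail',list(px))
V=cv2.resize(im[105:305,260:390],None,fx=4,fy=3,interpolation=cv2.INTER_CUBIC)
a=np.linspace(0,2*np.pi,90)
for z0,col in((.008,(0,0,255)),(.026,(0,255,255))):
    P=np.c_[.4534+.026*np.cos(a),.0462+.026*np.sin(a),0*a+.09+z0]
    cv2.polylines(V,[np.round((proj('scene',P)-[260,105]+.5)*[4,3]-.5).astype(np.int32)],True,col,1)
cv2.imwrite('pics/s12.png',V)
cv2.imwrite('pics/t12.png',cv2.resize(t[160:310,150:420],None,fx=2.9,fy=2.9,interpolation=cv2.INTER_CUBIC))
E
```

```text
20.7 [ 0.52860368 -0.42480597  0.14591452] [ 0.49477556  0.14321025 -5.70063581] 50.261431078607
{'scene': array([0.4424, 0.0344])} {'scene': (100.0, 251)}
{'top': array([0.4487, 0.0418])} {'top': (366.0, 415)}
```

View pics/s12.png

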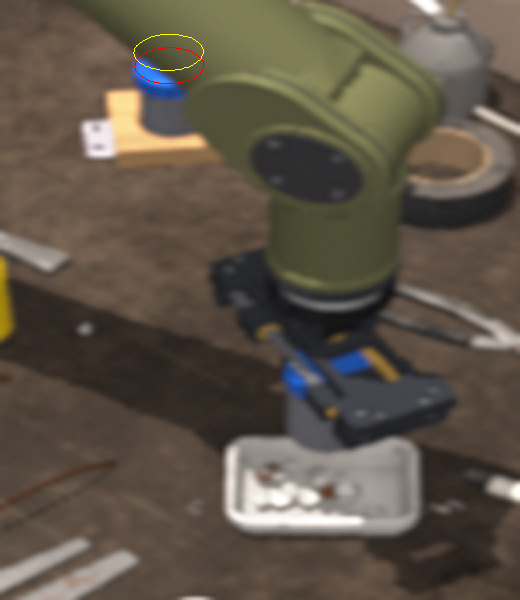

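View pics/t12.png

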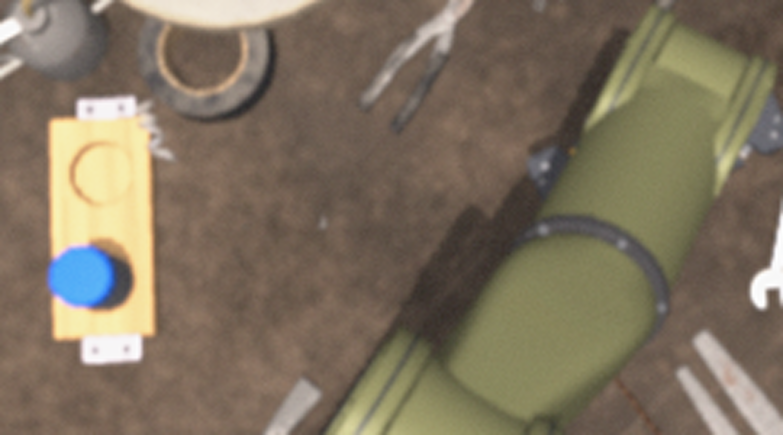

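Pictures: A is upright in the near pocket, with its lid at scene crop (165,75) on or just below the fully seated outline (red). In top it is at (0.4487, 0.0418), against the pocket at (0.449, 0.0435). B hangs over the tray at crop (320,420), clear of the rim. Tape and pliers are where they were. I let it settle briefly, then hand in.

drive_tool(
  series=[
    [[0,0,0,0,44],[0,0,0,0,44],[0,0,0,0,44],[0,0,0,0,44],[0,0,0,0,44]],
  ],
)

```text
clock: 21.3
tool_pos: [0.5286, -0.425, 0.1457]
eef_rot: [0.979, 0.204, 0.0, 0.0]
contact_force: [-0.0, -0.2, -5.3]
opening: 0.572
```

```bash
python3 - <<'E'
from fit import *
s=sensors.get_state();print(s['clock'],s['tool_pos'],s['contact_force'],s['opening']*88.1,abs(s['qd']).max())
r.finish_job()
E
```

```text
21.3 [ 0.52862695 -0.42504776  0.14573476] [-0.01896089 -0.19964956 -5.34187017] 50.43490962681952 0.0018616048890906798
the job is handed in; nothing more can be done
```

The job is handed in at 21.3 s. The lighter canister stands in the rack pocket nearer the robot. The gripper holds the heavier one over the middle of the tray.

- **Weighing:** the canister nearer the tray pulled about 5.5 N (0.56 kg) when lifted, and the one nearer the rack about 1.7 N. The first is therefore the heavy one.
- **Light canister:** the fingers lowered it to seated height with no resistance and let go. In the top view its lid is about 2 mm from the pocket centre, and in the scene view it sits at or just below the fully seated outline.
- **Heavy canister:** the last reading had it still, at (0.529, -0.425), with a 50.4 mm jaw opening and about 5.3 N of weight. Its underside is about 0.11 m above the bench and its centre about 0.16 m. The tray was found at about (0.529, -0.424).
- **Tape and pliers:** they look unmoved in the last pictures.

**Checks that failed or disagreed:**
- The two cameras differed from each other by about 4 mm, so I used averages and offsets within one camera.
- The final scene-camera lid fit was unusable because the arm hid part of the lid, so I judged seating there from its outline.
- One rack fit used a bad colour mask and was redone.

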